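# Seat a milling blank in its holder and clamp it

### The job

Load the pink milling blank: with the fingertips push it along the grey loading plate, over the edge of the round recess, until it drops in and lies flat at the bottom. Then push the clamp by its red post round over the seated blank until it meets its stop. Only push: do not lift the blank off the plate, and leave everything else on the bench where it stands.

Things in the scene. Friction and masses are not known exactly. Their poses are not given: they have to be found in the camera images.
- holder: Fixed grey loading plate on the bench, 190 x 315 mm, top 24 mm above the bench, turned about the vertical by up to 0.5 rad. Origin: on the bench, under the centre of the recess. The plate spans -95 to +95 mm along its own x and -100 to +215 mm along its own y. Its flat loading area is on the +y side of the recess. It has no raised rim.
- recess (a point): Centre of the flat floor of the round recess in the plate: 102 mm wide, 10 mm deep, floor 14 mm above the bench. Its edge is broken by a 1 mm chamfer. Axes as the holder's.
- blank: Pink plastic disc, 98 mm diameter, 16 mm thick, 0.10 to 0.20 kg, loose, lying flat on the loading area. Origin: centre of its underside. Seated in the recess its top stands 6 mm above the plate. A blank pushed slowly tips in only when its centre comes within about 14 mm of the recess centre; it may need to be pushed almost fully over it.
- clamp (a joint): Angle of the clamp about its upright pivot, rad, clockwise from above. At 0 (open) the arm points along the holder's -x, clear of the recess; at 1.571 (stop) it points along the holder's +y, over the blank. Stiff hinge: about 1.5 N at the post moves it and it stays where it is left. The blue arm is 16 mm wide and 8 mm thick, its underside 9 mm and its top 17 mm above the plate, so it passes over a seated blank with 3 mm to spare but not over an unseated one.
- clamp_post (a point): Centre of the top of the red upright post on the clamp arm: 14 mm diameter, 55 mm from the pivot axis, top 49 mm above the plate (73 mm above the bench). The post stands 32 mm above the blue arm, whose end is 7 mm beyond the post's centre.
- clamp_pivot (a point): Top centre of the clamp's pivot, a 22 mm steel boss 19 mm high above the plate, 72 mm from the recess centre along the holder's -y.
- gauge: Loose upright brass pin, 18 mm diameter, 38 mm high, standing on the plate's corner beyond the recess, about 72 mm along the holder's +x and 78 mm along its -y from the recess centre. Leave alone. Origin: centre of its underside.
- spare: Ivory disc, 98 mm diameter, 18 mm thick, lying loose on the bench. Leave alone. Origin: centre of its underside.
- model: Small horseshoe dental cast with white teeth, about 75 x 65 x 26 mm, on the bench. Leave alone.
- resin: Amber bottle, 68 mm diameter, 170 mm high, on the bench. Leave alone. Origin: centre of its underside.
- jar: White jar with a blue cap, 60 mm diameter, 75 mm high, on the bench. Leave alone. Origin: centre of its underside.
- driver: Screwdriver lying on the bench. Leave alone.
- mug: Blue mug, 76 mm diameter, 90 mm high, on the bench. Leave alone. Origin: centre of its underside.
Mind the look-alikes: they are no part of the job. Of the things like the blank, leave any that is black; of the rest the smaller one is meant.

How it is judged:
On the way, in this order (a step that is already met when the one before it is completed fails the run):
1. the blank lies flat in the recess (horizontal distance between blank and recess below 0.005 m and z of blank in the frame of recess below 0.002 m and angle between blank's own z axis and vertical below 0.04 rad), for 0.2 s.
2. then the clamp is swung over it to its stop (value of joint clamp above 1.47 rad), for 0.2 s.
At the end, for the whole second after the job is handed in: The blank lies at rest in the recess (centre within 5 mm, underside within 2 mm of the recess floor, tilt under 0.04 rad) and the clamp stands over it within 0.1 rad of its stop (all of step 1 and linear speed of blank below 0.01 m/s and value of joint clamp above 1.47 rad); the robot touches nothing.
It fails at once if the blank is lifted more than 6 mm off the plate (z of blank in the frame of holder above 0.03 m).
It fails at once if the blank is knocked off the plate or tipped up (z of blank in the frame of holder below 0.008 m or angle between blank's own z axis and vertical above 0.5 rad).
It fails at once if the brass pin is shifted by more than 15 mm or knocked over (distance of gauge from where it was at the start of the episode above 0.015 m or angle between gauge's own z axis and vertical above 0.5 rad).
It fails at once if another thing on the bench is shifted by more than 15 mm (distance of any of spare, model, resin, jar, driver, mug from where it was at the start of the episode above 0.015 m).
It also fails if it takes over 54 s, if anything falls off the work surface, if the arm or the gripper's body presses on something with over 40 N, if the wrist force passes 120 N, or if a joint passes its speed limit or range.

### The arm

A 6-joint arm with a two-finger parallel gripper is mounted at the origin on the work surface. World frame = base frame: x ahead of the robot, y to its left, z up, the work surface at z = 0. Lengths are in m, angles in rad, forces in N, time in s.
With the tool pointing down it reaches from about 0.35 to 0.975 m from the base axis. Payload 4.9 kg.
Tool frame: the origin (TCP) lies on the centre line of the jaws, within the pads' length; the fingertips stand 25 mm ahead of it and the grasp point (between the pads) lies 6 mm ahead of it; z points along the fingers, y is the line along which they close (so a half turn about z gives the same grasp; the last joint's range is limited). The gripper opens to 85 mm and grips with 20 to 120 N. Pads are 22 mm wide; open, the fingers measure 114 mm over their backs; the gripper's body (76 mm by 85 mm) begins 54 mm behind the grasp point. The pads swing forward as they close: fully open they stand 13 mm farther back than shut.
Start: joints at [-1.329, 0.053, 1.613, -0, 1.476, -0.119], TCP at [0.221, -0.585, 0.256] pointing down, gripper open.
Joint ranges: [-3.01, 3.01], [-1.01, 2.22], [0.06, 2.58], [-1.02, 4.17], [0.09, 2.62], [-3.14, 3.14]. Speed limits (rad/s): [2.57, 2.57, 3.14, 3.14, 3.14, 3.14].

### API

Orientations are given as a unit quaternion [w, x, y, z].
In Python, from plant import state, grab_frame, get_calibration, job gives the robot as it stands. The module is installed in compiled form; this text tells all that it offers.
- The arm moves only by the tool move_arm, never from a script. Its argument "targets" is a list that holds one entry, the list of rows, each a list of 5 numbers: the opening in per cent of the stroke, from 0 (shut) to 100 (fully open), then the shift along the tool's x, y, z as a fraction of full scale, then the turn about the tool's z as a fraction of full scale. A call has 1 to 5 rows; each row shifts and turns the commanded pose from where the row before left it, along the tool's axes as they then stand; what a row does not reach is not made up. Full scale, the value 1, is 0.6 m for a shift and 6 degrees for a turn. A row lasts 1/12 s, in which the tool goes at most 41.7 mm and 7.16 degrees, less where a joint would pass 70% of its speed; a pose out of reach is approached as far as the arm can. A call with a number of a shift or a turn outside -1 to 1 is refused whole. A call with a gripper value outside its range is refused whole. The fingers move at their own pace and stop on an object; the grip force is fixed at half the most. Time passes only in rows, so rows that do not move let the fingers close. It gives the time, the measured TCP pose, the force, the opening and the grip force at its end, in the units of the state.
- state(): the state, without advancing time (a new reading comes with each control period).
- grab_frame(name): name is "scene" or "top"; returns the picture (420x560x3 uint8, red, green, blue); there is no depth.
- get_calibration(name): a dict with "vertical_fov" (degrees; the focal length in pixels is half the picture's height over the tangent of half this angle, whatever the lens; pixels are square), "cx", "cy" (the principal point, pixels), "R" (3x3) and "t" (3): a world point X has camera coordinates R X + t. Camera axes: x right, y down, z forward; pixel columns grow to the right and rows downward; lengths in m; the calibration is good to about 2 mm. A picture is of the moment at which its call begins. get_calibration takes no time and is no camera call.
- job.job_done(): hands the job in; it is judged then, once.
The state is a dict: "time": time; "joint_pos": joint angles; "joint_vel": joint speeds; "joint_efforts": joint torques, N m; "tool_pos": TCP position; "tool_rot": TCP orientation; "contact_force": force on the tool from outside, world axes, zero at the start; "ft_torque": the same for the moment, N m; "gripper_width": opening from 0.0 (shut) to 1.0 (fully open); "grasp_force": force on a finger pad.
Only numpy, scipy, OpenCV 4.12 (cv2) and the standard library are available. Lean on these libraries where they do the work, as an engineer would, in place of code of your own. Each camera call takes 0.05 s, during which the arm holds its last target. There are 200 camera calls.

## Working session

There is one attempt and no reset: what is moved stays moved. The work goes in short steps, Python scripts to look and compute and a tool call to move; the robot and the scene stay as the last step left them, time stands still between calls to the robot, and variables do not carry over. Pictures are saved under pics/ and viewed, at most 10 in all, crops included, and the job is handed in when it is done.

Besides the shell and the picture viewer there is one more tool, called after "Call:" in YAML: its name, and indented under it one key for each argument. move_arm: Moves the arm, as the interface text tells. Shift numbers are shares of 0.6 m and turn numbers shares of 6 degrees, none past 1 either way. Its arguments: {"type":"object","properties":{"targets":{"type":"array"}},"required":["targets"]}

```bash
mkdir -p pics; python3 - <<'E'
from plant import state, grab_frame, get_calibration
import cv2,numpy as np
for n in("scene","top"):
    f=grab_frame(n); cv2.imwrite(f"pics/{n}0.png",f[:,:,::-1]); c=get_calibration(n); print(n,c)
s=state();print(s["time"],s["tool_pos"],s["tool_rot"],s["gripper_width"])
E
```

```text
scene {'vertical_fov': 52.807413991641084, 'cx': 281.6954119128197, 'cy': 213.7048954197696, 'R': array([[ 0.56455507,  0.82504274, -0.02412562],
       [ 0.43072036, -0.31941266, -0.8440708 ],
       [-0.70410052,  0.46613306, -0.53568875]]), 't': array([-0.30497117, -0.14668159,  1.76705168])}
top {'vertical_fov': 47.60362150516936, 'cx': 278.9414419933626, 'cy': 205.31187829534886, 'R': array([[-8.54096623e-03, -9.99962948e-01, -1.07451756e-03],
       [-9.96143528e-01,  8.60216948e-03, -8.73159489e-02],
       [ 8.73219568e-02,  3.24611144e-04, -9.96180089e-01]]), 't': array([-0.01199053,  0.53665301,  1.36211544])}
0.1 [ 0.22050366 -0.58425432  0.25516979] [-9.46989631e-04  9.83772103e-01  1.79420035e-01 -5.73871907e-05] 1.0013609148394744
```

View pics/top0.png

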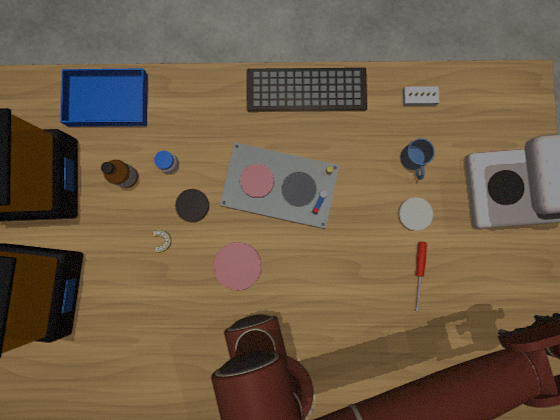

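View pics/scene0.png

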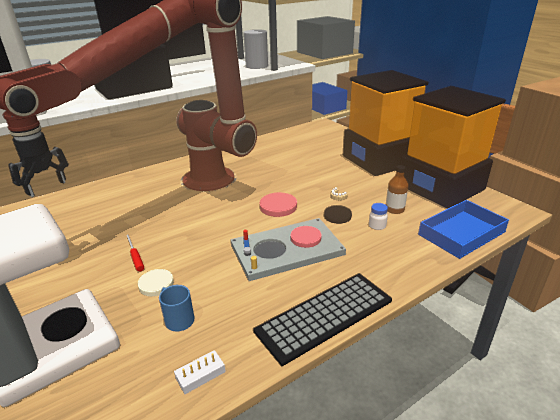

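The candidates in the top picture are the small pink disc on the plate (257,181), a large pink disc on the bench (237,266), a black disc (192,205) and the ivory spare (416,214). By the description it's the pink one on the plate. I'll measure it and check it in a close crop.

```bash
cat > h.py <<'E'
from plant import state, grab_frame, get_calibration
import cv2,numpy as np
def ray(n,u,v,z):
    c=get_calibration(n); f=210/np.tan(np.radians(c["vertical_fov"]/2)); R,t=c["R"],c["t"]
    d=R.T@np.array([(u-c["cx"])/f,(v-c["cy"])/f,1]); o=-R.T@t
    return (o+d*(z-o[2])/d[2])[:2]
def blob(n,f,roi,lo,hi,z):
    x0,y0,x1,y1=roi; h=cv2.cvtColor(f[y0:y1,x0:x1],cv2.COLOR_RGB2HSV)
    m=cv2.inRange(h,np.array(lo),np.array(hi))
    k,l,s,c=cv2.connectedComponentsWithStats(m)
    if k<2: return None
    i=1+np.argmax(s[1:,4]); u,v=c[i]+[x0,y0]
    return np.round([u,v],1),s[i,4],np.round(ray(n,u,v,z),4)
E
python3 - <<'E'
from h import *
f=cv2.imread("pics/top0.png")[:,:,::-1].copy()
roi=(215,140,345,230)
for nm,lo,hi,z in(("blank",(165,60,60),(179,255,255),.04),("blue",(100,100,60),(125,255,255),.041),("red",(0,170,60),(8,255,255),.073),("red2",(172,170,60),(179,255,255),.073),("brass",(18,100,60),(35,255,255),.062)):
    r=blob("top",f,roi if nm!="blank" else (215,140,285,220),lo,hi,z); print(nm,r)
g=cv2.cvtColor(f,cv2.COLOR_RGB2HSV); print(g[190,300],g[165,300],g[181,257],g[210,317],g[169,330])
cv2.imwrite("pics/c0.png",cv2.resize(f[135:235,212:345,::-1],None,fx=6,fy=6,interpolation=cv2.INTER_CUBIC))
E
```

```text
blank (array([256.9, 180.3]), np.int32(838), array([0.6082, 0.0465]))
blue (array([319.1, 202. ]), np.int32(56), array([ 0.5435, -0.132 ]))
red (array([315.5, 210.3]), np.int32(15), array([ 0.5172, -0.1191]))
red2 (array([315., 208.]), np.int32(1), array([ 0.5237, -0.1177]))
brass (array([308.1, 150.1]), np.int32(853), array([ 0.6907, -0.1014]))
[135  26  79] [ 45   8 122] [178  80 153] [  3 223 153] [ 28 143 150]
```

View pics/c0.png

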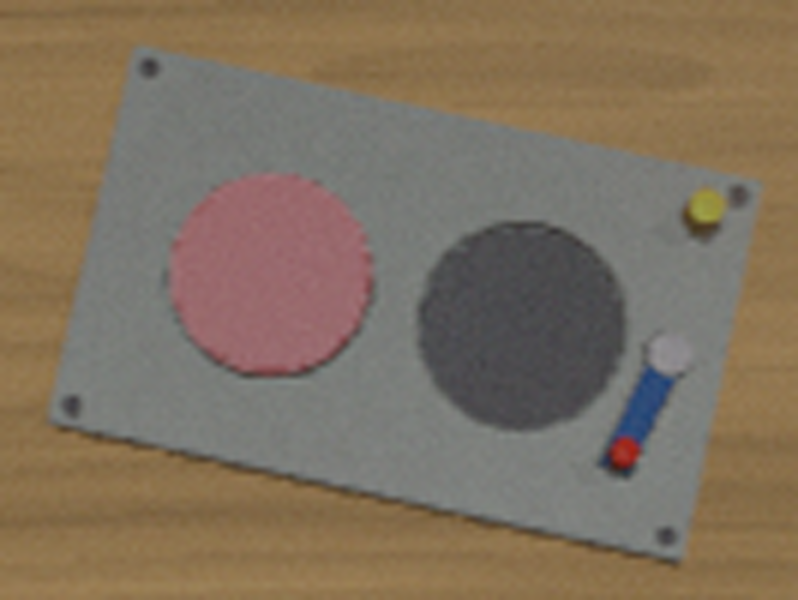

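The crop shows the pink disc at (270,275), the empty dark recess at (521,326), the pivot at (670,352), the red post at (625,452) and the brass pin at (706,207). The choice of blank is right.

```bash
python3 - <<'E'
from h import *
P=lambda x,y,z: ray("top",(x+.5)/6-.5+212,(y+.5)/6-.5+135,z)
pts=[(135,47),(761,183),(682,562),(52,424)]
c=np.array([P(*p,.024) for p in pts])
loc=np.array([[95,215],[95,-100],[-95,-100],[-95,215]])/1000
# rigid fit
a=loc-loc.mean(0);b=c-c.mean(0);U,S,V=np.linalg.svd(a.T@b);R=V.T@U.T
t=c.mean(0)-R@loc.mean(0);print("angle",np.arctan2(R[1,0],R[0,0]),"origin",t,"det",np.linalg.det(R)); print((loc@R.T+t-c)*1000)
rc=P(521.5,325.5,.024);print("recess",rc)
pv=P(670,352,.043);print("pivot",pv,R.T@(pv-t))
po=P(625,452,.073);print("post",po,R.T@(po-t))
g=P(706,205,.062);print("pin",g,R.T@(g-t))
b=ray("top",256.9,180.3,.04);print("blank",b,R.T@(b-t))
E
```

```text
angle -0.2232101231278966 origin [ 0.58315875 -0.07458489] det 1.0000000000000002
[[-0.06933447  0.19974283]
 [ 0.34963771 -1.23747085]
 [-0.24957585 -0.91013886]
 [-0.03072739  1.94786689]]
recess [ 0.58425643 -0.07407949]
pivot [ 0.56853039 -0.14429529] [ 0.00116573 -0.07121917]
post [ 0.51833988 -0.11968491] [-0.05322744 -0.05832956]
pin [ 0.63643613 -0.16077365] [ 0.07103452 -0.07225704]
blank [0.60816233 0.04644964] [-0.00240906  0.12356671]
```

Call:
move_arm:
  targets:
    - [[59,0,0,0,-1],[59,0,0,0,-1],[59,0,0,0,-1],[59,0,0,0,-1],[59,0,0,0,-1]]

```text
time: 0.52
tool_pos: [0.2206, -0.5844, 0.2555]
tool_rot: [-0.001, 0.903, 0.43, 0.0]
contact_force: [-0.8, -0.3, -0.0]
gripper_width: 0.593
grasp_force: 0.0
```

Call:
move_arm:
  targets:
    - [[59,0,0,0,-1],[59,0,0,0,-1],[59,0,0,0,-1],[59,0,0,0,-1],[59,0,0,0,-0.42]]

```text
time: 0.93
tool_pos: [0.2206, -0.5844, 0.2556]
tool_rot: [-0.001, 0.78, 0.625, 0.0]
contact_force: [-0.2, -0.9, -0.7]
gripper_width: 0.595
grasp_force: 0.0
```

```bash
cat >> h.py <<'E'
from scipy.spatial.transform import Rotation as Ro
TH=-0.2232; O=np.array([.584,-.0743]); RH=np.array([[np.cos(TH),-np.sin(TH)],[np.sin(TH),np.cos(TH)]])
def loc(p): return RH.T@(np.array(p)[:2]-O)
def rep(gx,gy):
    s=state(); q=s["tool_rot"]; M=Ro.from_quat([q[1],q[2],q[3],q[0]]).as_matrix()
    d=np.append(RH@np.array([gx,gy])+O-s["tool_pos"][:2],0)
    print("t",s["time"],"loc",loc(s["tool_pos"])*1000,"z",s["tool_pos"][2],"yaw err deg",np.degrees(np.arctan2(M[1,0],M[0,0])-(TH+np.pi/2)),"tilt",M[2],"w",s["gripper_width"],"F",s["contact_force"],"j",np.round(s["joint_pos"],2))
    print("shift tool frac",M.T@d/.6)
E
python3 -c "
from h import *
rep(-.0024,.190)"
```

```text
t 0.9333 loc [-241.50769335 -577.9017116 ] z 0.2555503219762021 yaw err deg 0.22142271704580996 tilt [ 1.12627511e-03 -5.59481004e-04 -9.99999209e-01] w 0.5949180914302782 F [-0.16934063 -0.87955074 -0.67421087] j [-1.33  0.05  1.61  0.    1.48 -1.11]
shift tool frac [1.27828575e+00 4.03456574e-01 1.21397609e-03]
```

Call:
move_arm:
  targets:
    - [[59,0.064,0.02,0,0],[59,0.064,0.02,0,0],[59,0.064,0.02,0,0],[59,0.064,0.02,0,0],[59,0.064,0.02,0,0]]

```text
time: 1.35
tool_pos: [0.3221, -0.4089, 0.2556]
tool_rot: [-0.0, 0.782, 0.624, 0.0]
contact_force: [0.9, -0.7, -0.2]
gripper_width: 0.591
grasp_force: 0.0
```

Call:
move_arm:
  targets:
    - [[59,0.064,0.02,0,0],[59,0.064,0.02,0,0],[59,0.064,0.02,0,0],[59,0.064,0.02,0,0],[59,0.064,0.02,0,0]]

```text
time: 1.77
tool_pos: [0.4231, -0.2349, 0.2559]
tool_rot: [-0.0, 0.782, 0.624, -0.0]
contact_force: [0.0, 0.3, 0.2]
gripper_width: 0.59
grasp_force: 0.0
```

Call:
move_arm:
  targets:
    - [[59,0.064,0.02,0,0],[59,0.064,0.02,0,0],[59,0.064,0.02,0,0],[59,0.064,0.02,0,0],[59,0.064,0.02,0,0]]

```text
time: 2.18
tool_pos: [0.5242, -0.0609, 0.2559]
tool_rot: [-0.0, 0.781, 0.624, -0.0]
contact_force: [0.8, -0.5, 0.6]
gripper_width: 0.586
grasp_force: 0.0
```

Call:
move_arm:
  targets:
    - [[59,0.064,0.02,0,0],[59,0.064,0.02,0,0],[59,0.064,0.02,0,0],[59,0.064,0.02,0,0],[59,0,0,0,0]]

```text
time: 2.6
tool_pos: [0.6062, 0.0816, 0.2552]
tool_rot: [-0.001, 0.78, 0.626, 0.001]
contact_force: [-0.7, -0.4, 0.4]
gripper_width: 0.594
grasp_force: 0.0
```

```bash
python3 -c "
from h import *
rep(-.0024,.190)"
```

```text
t 2.6 loc [-12.82621301 156.95931957] z 0.25517284332974455 yaw err deg 0.31285304353563836 tilt [ 0.00235872 -0.0010232  -0.99999669] w 0.5938619443570341 F [-0.67267871 -0.36571733  0.39106991] j [0.01 0.02 1.65 0.   1.47 0.23]
shift tool frac [0.05497194 0.01767757 0.00011158]
```

Call:
move_arm:
  targets:
    - [[59,0.055,0.018,0,0.05],[59,0,0,0.06,0],[59,0,0,0.06,0],[59,0,0,0.06,0],[59,0,0,0.06,0]]

```text
time: 3.02
tool_pos: [0.6221, 0.106, 0.1105]
tool_rot: [-0.0, 0.783, 0.622, -0.0]
contact_force: [0.3, 0.5, -0.4]
gripper_width: 0.593
grasp_force: 0.0
```

Call:
move_arm:
  targets:
    - [[59,0,0,0.06,0],[59,0,0,0.008,0],[59,0,0,0,0],[59,0,0,0,0]]

```text
time: 3.35
tool_pos: [0.6233, 0.1058, 0.0728]
tool_rot: [0.0, 0.783, 0.622, 0.0]
contact_force: [0.7, 0.0, 0.4]
gripper_width: 0.588
grasp_force: 0.0
```

```bash
python3 -c "
from h import *
rep(-.0024,.190)
f=grab_frame('scene'); cv2.imwrite('pics/s1.png',cv2.resize(f[190:290,210:370,::-1],None,fx=5,fy=5,interpolation=cv2.INTER_CUBIC))"
```

```text
t 3.35 loc [ -1.57503161 184.34710334] z 0.0727864044527857 yaw err deg -0.32522079674828275 tilt [ 2.84615809e-04  1.18990791e-03 -9.99999252e-01] w 0.5882807536294532 F [0.65012454 0.01949293 0.38570248] j [ 0.05  0.24  1.73 -0.    1.17  0.28]
shift tool frac [ 9.41353788e-03 -1.42840510e-03  9.79571900e-07]
```

View pics/s1.png

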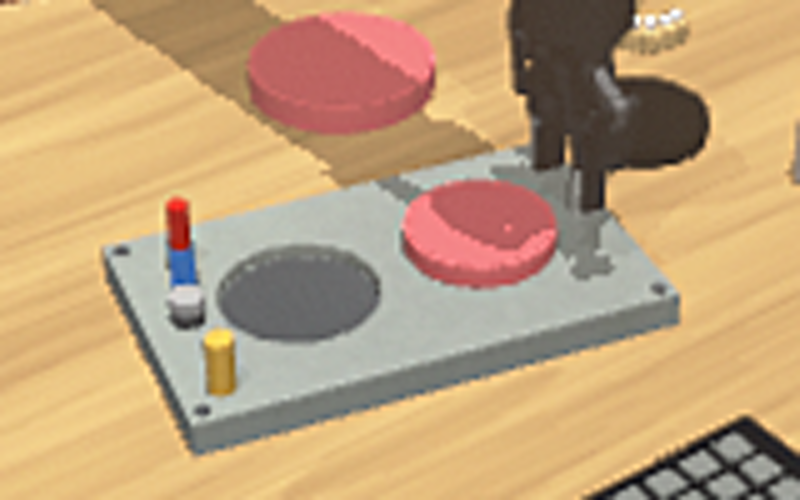

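The fingers are behind the blank at crop (570,190), over the plate end and clear of it. I'll go lower, feeling for the plate.

Call:
move_arm:
  targets:
    - [[59,0.01,-0.001,0,0.05],[59,0,0,0.015,0],[59,0,0,0.012,0],[59,0,0,0,0]]

```text
time: 3.73
tool_pos: [0.6224, 0.112, 0.054]
tool_rot: [-0.001, 0.785, 0.62, -0.001]
contact_force: [-0.3, -0.0, -0.3]
gripper_width: 0.589
grasp_force: 0.0
```

Call:
move_arm:
  targets:
    - [[59,0,0,0.004,0],[59,0,0,0,0]]

```text
time: 3.9
tool_pos: [0.6229, 0.1119, 0.0522]
tool_rot: [-0.0, 0.785, 0.62, -0.0]
contact_force: [0.2, 0.4, -1.0]
gripper_width: 0.59
grasp_force: 0.0
```

Call:
move_arm:
  targets:
    - [[59,0,0,0.004,0],[59,0,0,0,0]]

```text
time: 4.07
tool_pos: [0.6232, 0.1118, 0.0501]
tool_rot: [-0.0, 0.785, 0.62, -0.0]
contact_force: [0.5, 0.5, 0.3]
gripper_width: 0.592
grasp_force: 0.0
```

Call:
move_arm:
  targets:
    - [[59,0,0,0.003,0],[59,0,0,0,0]]

```text
time: 4.23
tool_pos: [0.6232, 0.1119, 0.0484]
tool_rot: [-0.0, 0.785, 0.62, -0.0]
contact_force: [0.2, -0.0, 0.4]
gripper_width: 0.59
grasp_force: 0.0
```

Call:
move_arm:
  targets:
    - [[59,0,0,0.003,0],[59,0,0,0,0]]

```text
time: 4.4
tool_pos: [0.6232, 0.1119, 0.0466]
tool_rot: [-0.0, 0.785, 0.62, -0.0]
contact_force: [-0.2, -0.1, -0.1]
gripper_width: 0.588
grasp_force: 0.0
```

```bash
python3 -c "
from h import *
rep(-.0024,.190)"
```

```text
t 4.4 loc [ -3.01387894 190.22806765] z 0.046615612329767374 yaw err deg -0.6226963467265513 tilt [-1.11134276e-04 -3.60496399e-04 -9.99999929e-01] w 0.587528293700315 F [-0.24009417 -0.13741497 -0.12134081] j [ 0.06  0.28  1.73 -0.    1.13  0.29]
shift tool frac [-3.68971029e-04  1.02720211e-03 -3.29297356e-07]
```

Call:
move_arm:
  targets:
    - [[59,0,0,0.003,0.1],[59,0,0,0,0]]

```text
time: 4.57
tool_pos: [0.6238, 0.112, 0.046]
tool_rot: [0.0, 0.788, 0.615, 0.0]
contact_force: [0.4, -0.6, 4.0]
gripper_width: 0.59
grasp_force: 2.0
```

Call:
move_arm:
  targets:
    - [[59,0,0,-0.006,-0.2],[59,-0.008,0.001,0,0],[59,-0.008,0,0,0],[59,-0.008,0,0,0],[59,-0.008,0,0,0]]

```text
time: 4.98
tool_pos: [0.6194, 0.0926, 0.0486]
tool_rot: [-0.0, 0.782, 0.624, 0.0]
contact_force: [0.2, 0.8, -0.2]
gripper_width: 0.585
grasp_force: 0.6
```

Call:
move_arm:
  targets:
    - [[59,-0.008,0,0,0],[59,-0.008,0,0,0],[59,-0.008,0,0,0],[59,-0.008,0,0,0],[59,-0.008,0,0,0]]

```text
time: 5.4
tool_pos: [0.6142, 0.0691, 0.0486]
tool_rot: [-0.0, 0.782, 0.624, -0.0]
contact_force: [-0.1, 0.3, -0.4]
gripper_width: 0.591
grasp_force: 0.5
```

```bash
python3 -c "
from h import *
rep(0,.053)
f=grab_frame('top'); cv2.imwrite('pics/t1.png',cv2.resize(f[135:235,212:345,::-1],None,fx=6,fy=6,interpolation=cv2.INTER_CUBIC))"
```

```text
t 5.4 loc [ -2.33917367 146.54734883] z 0.04862130882272951 yaw err deg -0.028325869241170566 tilt [-3.52296737e-05 -1.16776847e-04 -9.99999993e-01] w 0.590740512362307 F [-0.06559493  0.32350086 -0.41958436] j [-0.01  0.25  1.77 -0.    1.13  0.22]
shift tool frac [-1.55910302e-01  3.97570277e-03  5.02839905e-06]
```

View pics/t1.png

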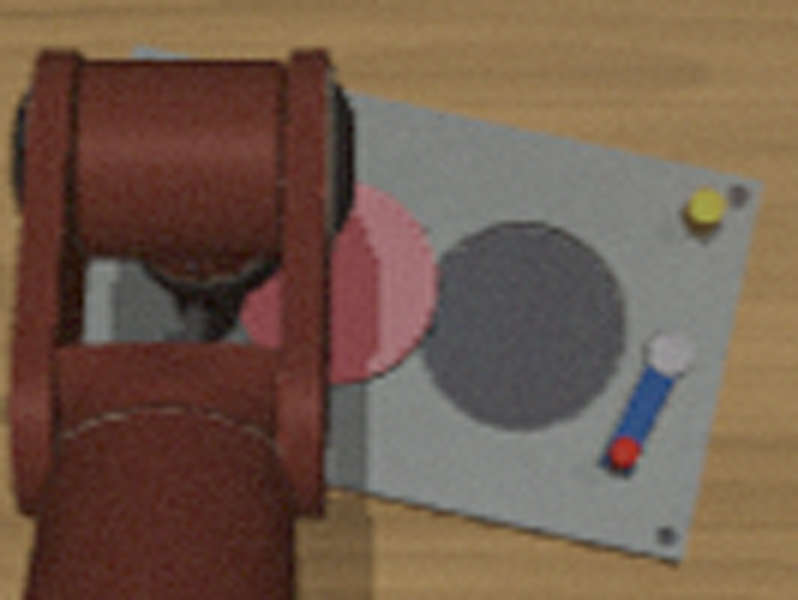

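The blank is nested and moving straight. Its right edge is at crop x≈440 and its lower edge at y≈384, so its centre is near (337,282).

```bash
python3 -c "
from h import *
from scipy.optimize import least_squares
f=cv2.imread('pics/t1.png'); h=cv2.cvtColor(f,cv2.COLOR_BGR2HSV)
m=cv2.inRange(h,np.array((168,60,60)),np.array((179,255,255)));
pts=[]
for y in range(190,375,5):
    xs=np.where(m[y,355:470])[0]
    if len(xs): pts.append((355+xs.max(),y))
W=np.array([ray('top',(x+1)/6-.5+212,(y+.5)/6-.5+135,.04) for x,y in pts])
r=least_squares(lambda c:np.hypot(*(W-c).T)-.049,W.mean(0)-RH@[0,-.03],loss='soft_l1',f_scale=.001)
print(len(pts),loc(r.x)*1000,np.abs(r.fun).mean())
r=least_squares(lambda c:np.hypot(*(W-c[:2]).T)-c[2],[*r.x,.049],loss='soft_l1',f_scale=.001);print(loc(r.x)*1000,r.x[2])
"
```

```text
37 [-0.77724825 92.49276635] 0.0006832516759813326
[-0.55536735 91.6360919 ] 0.048252390194613574
```

Call:
move_arm:
  targets:
    - [[59,-0.008,0.001,0,0],[59,-0.008,0,0,0],[59,-0.008,0.001,0,0],[59,-0.008,0,0,0],[59,-0.008,0,0,0]]

```text
time: 5.87
tool_pos: [0.6101, 0.0455, 0.0487]
tool_rot: [0.0, 0.782, 0.624, -0.0]
contact_force: [-0.3, -0.2, -0.3]
gripper_width: 0.587
grasp_force: 0.3
```

Call:
move_arm:
  targets:
    - [[59,-0.008,0.001,0,0],[59,-0.008,0,0,0],[59,-0.008,0,0,0],[59,-0.008,0,0,0],[59,-0.008,0,0,0]]

```text
time: 6.28
tool_pos: [0.6053, 0.022, 0.0487]
tool_rot: [0.0, 0.782, 0.624, 0.0]
contact_force: [-0.0, 1.1, 0.1]
gripper_width: 0.589
grasp_force: 0.4
```

Call:
move_arm:
  targets:
    - [[59,-0.008,0,0,0],[59,-0.008,0,0,0],[59,-0.008,0,0,0],[59,-0.008,0,0,0],[59,-0.004,0,0,0]]

```text
time: 6.7
tool_pos: [0.6006, 0.0008, 0.0488]
tool_rot: [0.0, 0.782, 0.624, 0.0]
contact_force: [0.7, 1.1, 0.2]
gripper_width: 0.589
grasp_force: 0.5
```

Call:
move_arm:
  targets:
    - [[59,-0.004,0,0,0],[59,-0.004,0,0,0],[59,-0.004,0,0,0],[59,0,0,0,0]]

```text
time: 7.03
tool_pos: [0.5991, -0.006, 0.0488]
tool_rot: [0.0, 0.782, 0.624, -0.0]
contact_force: [0.7, 0.1, 0.5]
gripper_width: 0.59
grasp_force: 0.0
```

```bash
python3 -c "
from h import *
rep(0,.0535)
f=grab_frame('scene'); cv2.imwrite('pics/s2.png',cv2.resize(f[190:290,210:370,::-1],None,fx=5,fy=5,interpolation=cv2.INTER_CUBIC))"
```

```text
t 7.0333 loc [-0.43027903 69.89313953] z 0.04879019424707891 yaw err deg -0.026784897625166535 tilt [-3.75095109e-04  1.31611933e-04 -9.99999921e-01] w 0.5900556415422303 F [0.71691754 0.09715714 0.50033648] j [-0.13  0.21  1.82 -0.    1.12  0.09]
shift tool frac [-2.73215591e-02  7.29902846e-04  1.03442479e-05]
```

View pics/s2.png

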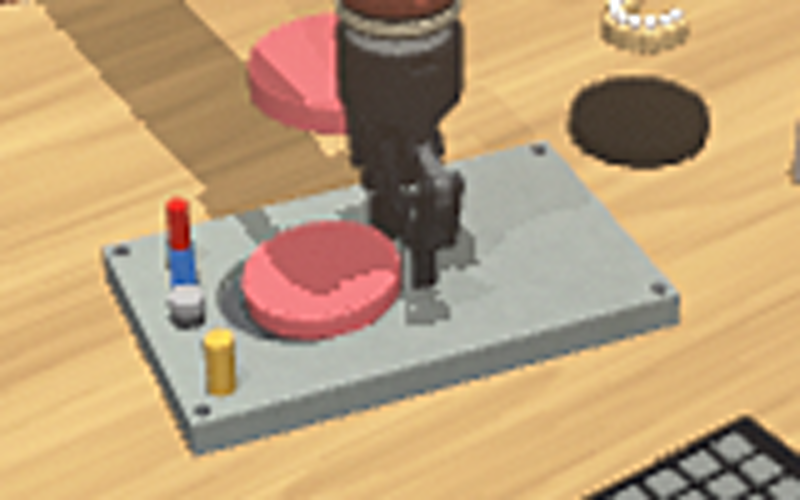

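The blank at (322,280) still lies on the plate, about 16 mm short of the recess centre and straight in front of the fingers. I'll push on slowly.

Call:
move_arm:
  targets:
    - [[59,-0.003,0,0,0],[59,-0.003,0,0,0],[59,-0.003,0,0,0],[59,-0.003,0,0,0],[59,-0.003,0,0,0]]

```text
time: 7.5
tool_pos: [0.5969, -0.0145, 0.0486]
tool_rot: [-0.0, 0.782, 0.624, -0.0]
contact_force: [0.3, 1.7, -1.1]
gripper_width: 0.585
grasp_force: 0.4
```

Call:
move_arm:
  targets:
    - [[59,-0.003,0,0,0],[59,-0.003,0,0,0],[59,-0.003,0,0,0],[59,-0.002,0,0,0],[59,0,0,0,0]]

```text
time: 7.92
tool_pos: [0.5956, -0.0212, 0.0488]
tool_rot: [0.0, 0.782, 0.624, -0.0]
contact_force: [-0.1, 1.1, 0.7]
gripper_width: 0.589
grasp_force: 0.0
```

```bash
python3 -c "
from h import *
rep(0,.0535)
f=grab_frame('scene'); cv2.imwrite('pics/s3.png',cv2.resize(f[190:290,210:370,::-1],None,fx=5,fy=5,interpolation=cv2.INTER_CUBIC))"
```

```text
t 7.9167 loc [-0.42873818 54.33860327] z 0.0487681384306339 yaw err deg -0.032911791692915665 tilt [-2.87940229e-04  2.01606034e-04 -9.99999938e-01] w 0.5885981852993658 F [-0.0732999   1.14269372  0.74068096] j [-0.16  0.2   1.82 -0.    1.12  0.06]
shift tool frac [-1.39726136e-03  7.15366264e-04  5.46549947e-07]
```

View pics/s3.png

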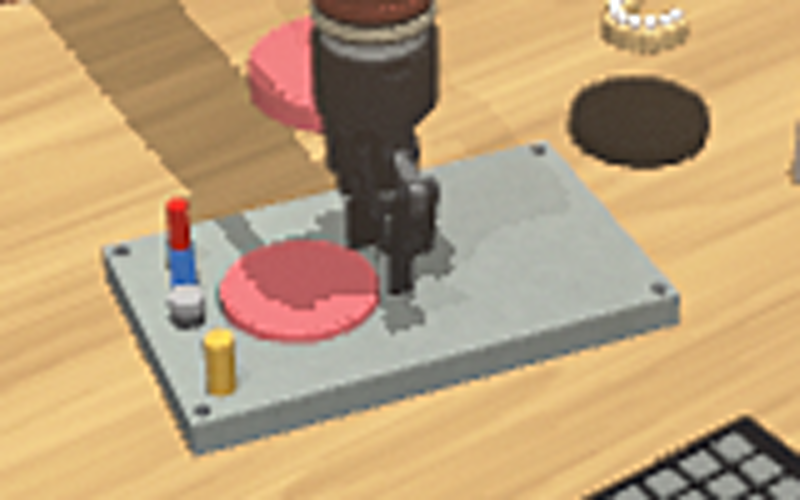

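The blank looks seated: an even, thin rim all round at (300,290). I'll back off, rise, shut the fingers and go behind the post.

Call:
move_arm:
  targets:
    - [[59,0.01,0,0,0],[59,0,0,-0.06,0],[0,0,0,-0.06,0],[0,-0.06,-0.025,0,0],[0,-0.06,-0.025,0,0]]

```text
time: 8.38
tool_pos: [0.5544, -0.0784, 0.1249]
tool_rot: [0.003, 0.78, 0.625, 0.002]
contact_force: [-0.2, -0.7, -0.1]
gripper_width: 0.173
grasp_force: 0.0
```

Call:
move_arm:
  targets:
    - [[0,-0.06,-0.024,0,0],[0,-0.06,-0.024,0,0],[0,0,0,0,1],[0,0,0,0,1],[0,0,0,0,0.2]]

```text
time: 8.8
tool_pos: [0.5075, -0.1428, 0.121]
tool_rot: [0.0, 0.849, 0.528, 0.0]
contact_force: [0.5, 0.0, -0.3]
gripper_width: 0.0
grasp_force: 0.0
```

```bash
python3 -c "
from h import *
rep(-.059,-.084)
f=grab_frame('scene')
# pink blank ellipse, seated top z=.030
x0,y0,x1,y1=245,225,300,262
h=cv2.cvtColor(f[y0:y1,x0:x1],cv2.COLOR_RGB2HSV); m=cv2.inRange(h,np.array((168,80,60)),np.array((179,255,255)))
cs,_=cv2.findContours(m,cv2.RETR_EXTERNAL,cv2.CHAIN_APPROX_NONE); c=max(cs,key=cv2.contourArea); e=cv2.fitEllipse(c); print(e)
print('seated est loc',loc(ray('scene',e[0][0]+x0,e[0][1]+y0,.027))*1000)
# expected projections of rim and pink extents if seated
C=get_calibration('scene');F=210/np.tan(np.radians(C['vertical_fov']/2))
a=np.linspace(0,6.28,200)
for z in(.030,.040):
  W=np.c_[(RH@np.array([.049*np.cos(a),.049*np.sin(a)])).T+O,np.full(200,z)]; p=W@C['R'].T+C['t']; p=p[:,:2]/p[:,2:]*F+[C['cx'],C['cy']]; print(z,p.min(0),p.max(0))
print('seen',c[:,0].min(0)+[x0,y0],c[:,0].max(0)+[x0,y0])
cv2.imwrite('pics/s4.png',cv2.resize(f[190:290,210:370,::-1],None,fx=5,fy=5,interpolation=cv2.INTER_CUBIC))"
```

```text
t 8.8 loc [-59.39836818 -83.75136954] z 0.12098452521806419 yaw err deg -13.441249555827598 tilt [ 1.22417454e-04  5.77348506e-04 -9.99999826e-01] w 0.00031646221399323827 F [ 0.50237616  0.02564911 -0.31890046] j [-0.42 -0.06  1.96  0.    1.24  0.04]
shift tool frac [-2.48700346e-04  7.42083371e-04  3.97995532e-07]
((24.489381790161133, 22.93731117248535), (18.6911563873291, 30.219608306884766), 84.90567016601562)
seated est loc [-0.25910535 -0.42373356]
0.03 [253.72241849 237.89225513] [285.4849761  257.06031819]
0.04 [253.52840346 235.32681978] [285.4220656  254.40794443]
seen [254 238] [285 257]
```

View pics/s4.png

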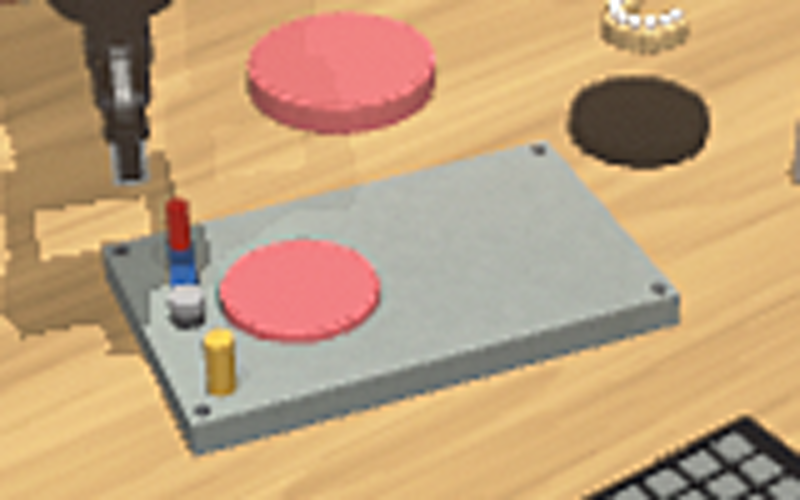

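The blank is seated: its outline matches the seated prediction within a pixel and the centre is within 1 mm. Next I'll go down behind the post and swing the clamp.

Call:
move_arm:
  targets:
    - [[0,0,0,0.04,0],[0,0,0,0.04,0],[0,0,0,0,0],[0,0.006,0,0,0],[0,0.006,0,0,0]]

```text
time: 9.27
tool_pos: [0.5117, -0.1356, 0.0737]
tool_rot: [0.0, 0.848, 0.53, 0.0]
contact_force: [0.1, 0.1, -0.4]
gripper_width: 0.0
grasp_force: 0.8
```

Call:
move_arm:
  targets:
    - [[0,0.0097,-0.0027,0,1],[0,0.0097,-0.0027,0,1],[0,0.0097,-0.0027,0,1],[0,0.0097,-0.0027,0,1],[0,0,0,0,0]]

```text
time: 9.68
tool_pos: [0.5204, -0.1127, 0.0746]
tool_rot: [0.001, 0.94, 0.342, 0.001]
contact_force: [0.3, -0.4, 0.6]
gripper_width: -0.001
grasp_force: 0.0
```

```bash
python3 -c "
from h import *
rep(0,0)
f=grab_frame('scene')
cv2.imwrite('pics/s5.png',cv2.resize(f[190:290,210:370,::-1],None,fx=5,fy=5,interpolation=cv2.INTER_CUBIC))"
```

```text
t 9.6833 loc [-53.50792702 -51.54344719] z 0.07464771874673937 yaw err deg -37.19894639816635 tilt [ 0.00161986  0.00268495 -0.99999508] w -0.0014173570952071347 F [ 0.29189251 -0.35532553  0.55429335] j [-0.35  0.02  1.97  0.    1.15  0.52]
shift tool frac [0.12234406 0.01909755 0.00024946]
```

View pics/s5.png

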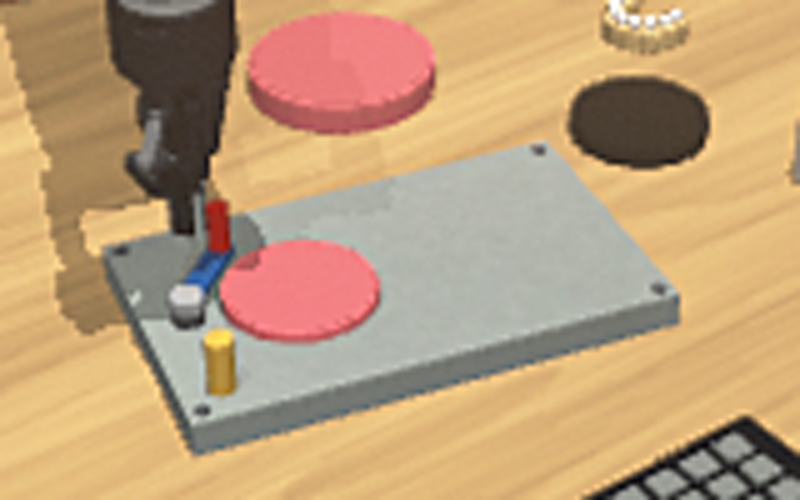

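The clamp is swinging with the post at crop (218,225), past the rim of the seated blank. I'll carry on.

Call:
move_arm:
  targets:
    - [[0,0.0097,-0.0027,0,1],[0,0.0097,-0.0027,0,1],[0,0.0097,-0.0027,0,1],[0,0.0097,-0.0027,0,1],[0,0.0097,-0.0027,0,1]]

```text
time: 10.15
tool_pos: [0.541, -0.093, 0.0738]
tool_rot: [0.001, 0.996, 0.086, 0.0]
contact_force: [-1.9, -2.0, 0.2]
gripper_width: -0.003
grasp_force: 1.0
```

Call:
move_arm:
  targets:
    - [[0,0.0097,-0.0027,0,1],[0,0.0097,-0.0027,0,1],[0,0.005,-0.0015,0,0.5],[0,0,0,0,0]]

```text
time: 10.48
tool_pos: [0.5555, -0.0873, 0.0737]
tool_rot: [0.0, 0.999, -0.043, 0.001]
contact_force: [0.7, -0.2, -0.5]
gripper_width: 0.001
grasp_force: 0.0
```

```bash
python3 -c "
from h import *
rep(-.018,-.017)"
```

```text
t 10.4833 loc [-24.88442382 -18.97099498] z 0.0736899868536889 yaw err deg -82.08660877329028 tilt [ 1.36502393e-03  1.89417890e-04 -9.99999050e-01] w 0.0008944315567758333 F [ 0.68177208 -0.23009368 -0.51902523] j [-0.29  0.09  1.9   0.    1.15  1.37]
shift tool frac [ 1.18170296e-02 -1.67401230e-03  1.58134554e-05]
```

Call:
move_arm:
  targets:
    - [[0,0.004,-0.001,0,0.6],[0,0.004,0,0,0.7],[0,0.002,0,0,0],[0,0,0,0,0]]

```text
time: 10.82
tool_pos: [0.56, -0.0871, 0.0732]
tool_rot: [-0.0, 0.994, -0.109, -0.001]
contact_force: [-5.4, 2.3, 4.4]
gripper_width: 0.002
grasp_force: 2.5
```

Call:
move_arm:
  targets:
    - [[0,0.002,0,0,0],[0,0,0,0,0]]

```text
time: 10.98
tool_pos: [0.5602, -0.087, 0.073]
tool_rot: [-0.001, 0.994, -0.109, -0.003]
contact_force: [-8.8, 3.6, 6.5]
gripper_width: 0.001
grasp_force: 4.3
```

Call:
move_arm:
  targets:
    - [[0,0.002,0,0,0],[0,0,0,0,0]]

```text
time: 11.15
tool_pos: [0.5604, -0.087, 0.0729]
tool_rot: [-0.001, 0.994, -0.109, -0.004]
contact_force: [-12.3, 4.1, 9.3]
gripper_width: -0.002
grasp_force: 6.4
```

At the stop: the force rises and the tool no longer advances. I'll back off, rise and check.

Call:
move_arm:
  targets:
    - [[0,-0.02,0,0,0],[0,-0.03,0,0,0],[0,0,0,-0.065,0],[0,0,0,-0.065,0],[0,-0.06,0,-0.02,0]]

```text
time: 11.57
tool_pos: [0.5048, -0.0755, 0.1708]
tool_rot: [0.001, 0.994, -0.109, 0.007]
contact_force: [0.8, -0.7, 3.5]
gripper_width: 0.002
grasp_force: 0.0
```

Call:
move_arm:
  targets:
    - [[0,-0.06,0,0,0],[0,0,0,0,0],[0,0,0,0,0]]

```text
time: 11.82
tool_pos: [0.4624, -0.0651, 0.1629]
tool_rot: [0.0, 0.994, -0.11, 0.001]
contact_force: [0.7, -0.9, 0.5]
gripper_width: 0.0
grasp_force: 0.0
```

```bash
python3 -c "
from h import *
rep(0,0)
f=grab_frame('scene')
r=blob('scene',f,(240,210,300,262),(0,200,60),(8,255,255),.06);print(r, r and loc(r[2])*1000)
cv2.imwrite('pics/s6.png',cv2.resize(f[190:290,210:370,::-1],None,fx=5,fy=5,interpolation=cv2.INTER_CUBIC))"
```

```text
t 11.8167 loc [-120.61862793  -17.92001867] z 0.16287964068932337 yaw err deg -89.80968421162629 tilt [ 1.84729094e-03  9.13730735e-05 -9.99998290e-01] w 3.587398686976012e-06 F [ 0.6982705  -0.87626097  0.4647852 ] j [-0.3  -0.26  2.07  0.    1.34  1.49]
shift tool frac [ 0.2011288  -0.02919882  0.00036888]
(array([263.9, 240.5]), np.int32(30), array([ 0.5799, -0.0909])) [ -0.32386311 -17.095763  ]
```

View pics/s6.png

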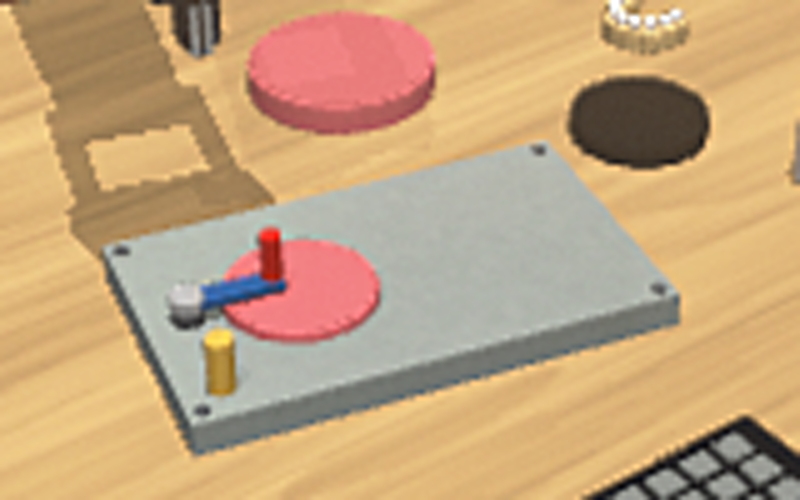

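The clamp lies over the seated blank, with its post within 1 mm of the stop position. The pin is unmoved and the robot is clear.

```bash
python3 -c "
from plant import job
print(job.job_done())"
```

```text
the job is handed in; nothing more can be done
None
```

The job is handed in at about 12 s: the last picture shows the blank lying flat in the recess, the clamp over it at its stop, the pin in place and the robot clear; no verdict came back.

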